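Post a lens cap through the sprung flap of the return box

TASK

Post the red lens cap into the white return box: with one finger push the yellow self-closing flap open and keep it open, while the other finger pushes the cap along the ledge and over the lip so that it drops into the box; then draw back so that the flap shuts behind it. Never shove the cap against the closed flap, and do not grip or lift it. Leave the lens, hood, blower and filter standing around the box where they are.

Things in the scene. Friction and masses are not known exactly. Their poses are not given: they have to be found in the camera images.
- return_box: White box with a clear side, fixed to the shelf, 70 mm wide (its x), y from -104 to +100 mm; +y is the posting direction. Origin: on the shelf under the middle of the lip; z up. Flat ledge at z = 120 mm from y = -104 mm to the lip at y = 0. Two grey rails on it, 10 mm high, leave a gutter 50 mm wide, open at both ends. Inside it is hollow down to z = 4 mm, under the ledge too.
- lip (a point): Middle of the lip, the ledge's end edge: box frame (0, 0, 120 mm), axes as the box. Beyond it is the opening, 62 mm wide (x), y = 0 to 92 mm, covered by the yellow flap, which when shut rises at 0.41 rad from the lip to its hinge.
- hinge (a point): Middle of the flap's hinge line, which runs along the box's x: box frame (0, 92, 160 mm). The white cheeks beside the flap stand up to about 15 mm above it; the end wall behind the hinge (y = 96 to 100 mm) is 162 mm tall.
- flap (a joint): Angle of the slick yellow flap (58 x 96 x 3 mm), rad: 0 shut, grows to 1.3 as its free edge, at the lip, swings down and in. A spring shuts it when let go: a push of 0.5 N near the free edge opens it, up to 4 N at 30 mm from the hinge. A finger at ledge height opens it wider the nearer it comes to the hinge.
- flap_edge (a point): Middle of the flap's free edge, on its upper face; 96 mm from the hinge. It moves with the flap.
- cap: Red round plastic lens cap, 42 mm in diameter, 14 mm thick, about 25 g, lying flat in the gutter, its centre 28 to 42 mm before the lip. Origin: centre of its underside. Once its centre is 5 to 15 mm past the lip and the flap is open some 0.5 rad or more, it tips and slides in.
- lens: Silver metal lens standing on the shelf beside the box, 66 mm in diameter, 70 mm tall; origin at the centre of its underside. To be left alone.
- hood: Blue-grey hard silicone lens hood standing on the shelf beside the box, 68 mm across its upper rim, 45 mm tall; origin at the centre of its underside. To be left alone.
- blower: Orange blower bulb standing on the shelf beside the box, 54 mm in diameter, 92 mm tall with its nozzle upwards; origin at the centre of its underside. To be left alone.
- filter: Square glass filter in a grey plastic frame lying flat on the shelf beside the box, 78 mm square, 8 mm thick; origin at the centre of its underside. To be left alone.
Not all that is in view belongs to the job. What is meant by the cap is not black, pink or purple, and is the larger of those in its own colour.

How it is judged (in metres and radians):
On the way, in this order (a step that is already met when the one before it is completed fails the run):
1. a finger pushes the flap open (more than 0.1 rad) while the cap still lies on the ledge, its centre more than 10 mm before the lip (value of joint flap above 0.1 rad and contact force between the fingers and flap above 0.1 N and y of cap in the frame of return_box below -0.01 m and z of cap in the frame of return_box above 0.115 m), for 0.05 s.
2. the cap is pushed to the lip by a finger (centre less than 8 mm before it) while a finger keeps the flap open (more than 0.2 rad) (value of joint flap above 0.2 rad and contact force between the fingers and flap above 0.1 N and contact force between the fingers and cap above 0.01 N and y of cap in the frame of return_box above -0.008 m and z of cap in the frame of return_box above 0.095 m).
3. the cap has dropped into the box (z of cap in the frame of return_box below 0.07 m and y of cap in the frame of return_box between -0.1 and 0.096 m), for 0.1 s.
At the end, for the whole second after the job is handed in: The cap lies at rest inside the return box (its origin between the walls and below 70 mm), the flap is shut (under 0.05 rad), and lens, hood, blower and filter are within 20 mm of where they began (all of step 3 and x of cap in the frame of return_box between -0.031 and 0.031 m and linear speed of cap below 0.03 m/s and value of joint flap below 0.05 rad and distance of each of lens, hood, blower, filter from where it was at the start of the episode below 0.02 m); the robot touches nothing.
It fails at once if the cap is lifted: more than 15 mm above the ledge (z of cap in the frame of return_box above 0.135 m).
It fails at once if the cap is gripped or squeezed: more than 12 N from the fingers (contact force between the fingers and cap above 12 N).
It fails at once if the cap is shoved onto or against the closed flap (centre at the lip with the flap open less than 0.1 rad) (y of cap in the frame of return_box above -0.006 m and z of cap in the frame of return_box above 0.11 m and value of joint flap below 0.1 rad).
It fails at once if a bystander is moved more than 20 mm (distance of any of lens, hood, blower, filter from where it was at the start of the episode above 0.02 m).
It also fails if it takes over 38 s, if anything falls off the work surface, if the arm or the gripper's body presses on something with over 40 N, if the wrist force passes 120 N, or if a joint passes its speed limit or range.

ROBOT

A 6-joint arm with a two-finger parallel gripper is mounted at the origin on the work surface. World frame = base frame: x ahead of the robot, y to its left, z up, the work surface at z = 0. Lengths are in mm, angles in rad, forces in N, time in s.
With the tool pointing down it reaches from about 300 to 750 mm from the base axis. Payload 8.5 kg.
Tool frame: the origin (TCP) lies at the centre of the arm's flange, where the gripper is bolted on; the fingertips stand 173 mm ahead of it and the grasp point (between the pads) lies 155 mm ahead of it; y points along the fingers, x is the direction in which the jaws open and shut, and the axes are right-handed (so a half turn about y gives the same grasp; the last joint's range is limited). The gripper opens to 85 mm and grips with 20 to 120 N. Pads are 22 mm wide; open, the fingers measure 114 mm over their backs; the gripper's body (76 mm by 85 mm) begins 54 mm behind the grasp point. The pads swing forward as they close: fully open they stand 13 mm farther back than shut.
Start: joints at [0.965, 0.381, 1.297, -0, 1.464, -0.215], TCP at [209.501, 508.518, 404.722] pointing down, gripper open.
Joint ranges: [-3.11, 3.11], [-0.89, 2.33], [0.22, 2.48], [-1.42, 4.56], [0.17, 2.85], [-2.88, 2.88]. Speed limits (rad/s): [2.39, 2.39, 3.14, 3.14, 3.14, 3.14].

INTERFACE

Orientations are given as [roll, pitch, yaw] about the fixed x, y, z axes, in that order (R = Rz(yaw) Ry(pitch) Rx(roll)).
In Python, from workcell import * gives the robot as it stands.
- The arm moves only by the tool servo_tool, never from a script. Its argument "series" is a list of rows, each a list of 2 entries, a list of its own where there are three numbers: the shift along the tool's x, y, z in cm, then the turn about the tool's y in rad. A call has exactly 10 rows; each row shifts and turns the commanded pose from where the row before left it, along the tool's axes as they then stand; what a row does not reach is not made up. A row lasts 1/8 s, in which the tool goes at most 62.5 mm and 10.7 degrees, less where a joint would pass 70% of its speed; a pose out of reach is approached as far as the arm can. A call is refused whole if a number of a shift passes 6.25 or a number of a turn 0.188, either way. A call with a gripper value outside its range is refused whole. "jaw" is the closure, from -1 (fully open) to 1 (shut), so that 0 is half open, set as the call begins (left out, the last holds). The fingers move at their own pace and stop on an object; "grip_force" is the grip in N (left out, the last holds). Time passes only in rows, so rows that do not move let the fingers close, or fill a call up. It gives the time, the measured TCP pose, the force and the opening at its end, in the units of the state.
- read_state(): the state, without advancing time (a new reading comes with each control period).
- snapshot(name): name is "scene" or "top" or "wrist"; returns (picture, depth): 420x560x3 uint8, red, green, blue; 420x560 float32, mm along the optical axis (not along the pixel's ray), 0 where there is no reading.
- camera_model(name): a dict with "vertical_fov" (degrees; the focal length in pixels is half the picture's height over the tangent of half this angle, whatever the lens; pixels are square), "cx", "cy" (the principal point, pixels), "dist" ([k1, k2, p1, p2, k3] as OpenCV has them; the pictures are not rectified), "origin" and "orientation" of the camera in the world; the wrist camera has in their place "tool_from_camera" (4x4, takes a point from camera to tool coordinates, whose origin is the TCP and whose axes are the tool frame's). Camera axes: x right, y up, looking along -z (the intrinsics and any distortion apply to the point x, -y, -z); pixel columns grow to the right and rows downward; lengths in mm; the calibration is good to about 2 mm. A picture is of the moment at which its call begins: read the wrist's pose just before it. camera_model takes no time and is no camera call.
- close_job(): hands the job in, once; it reports no verdict.
The state is a dict: "time_s": time; "qpos": joint angles; "joint_velocities": joint speeds; "effort": joint torques, N m; "eef_pos": TCP position; "ee_rot": TCP orientation; "force": force on the tool from outside, world axes, zero at the start; "ft_torque": the same for the moment, N m; "finger_gap": finger opening in mm.
Only numpy, scipy, OpenCV 4.12 (cv2) and the standard library are available. Lean on these libraries where they do the work, as an engineer would, in place of code of your own. Each camera call takes 0.05 s, during which the arm holds its last target. There are 200 camera calls.

## Working session

There is one attempt and no reset: what is moved stays moved. The work goes in short steps, Python scripts to look and compute and a tool call to move; the robot and the scene stay as the last step left them, time stands still between calls to the robot, and variables do not carry over. Pictures are saved under pics/ and viewed, about 8 in all and at most 12, crops included, and the job is handed in when it is done.

Besides the shell and the picture viewer there is one more tool, called as name([rows], argument=value, ...), one row to a line, values as JSON. servo_tool: Moves the arm, as the interface text tells. Its arguments: {"type":"object","properties":{"series":{"type":"array"},"jaw":{"type":"number"},"grip_force":{"type":"number"}},"required":["series"]}

```bash
mkdir -p pics; ls
cat > h.py <<'E'
from workcell import *
import numpy as np, cv2
from scipy.spatial.transform import Rotation as Ro
def intr(name):
    c=camera_model(name); f=210/np.tan(np.radians(c["vertical_fov"])/2)
    return c,np.array([[f,0,c["cx"]],[0,f,c["cy"]],[0,0,1.]]),np.array(c["dist"],float)
def campose(name,st=None):
    c=camera_model(name)
    if "tool_from_camera" in c:
        T=np.array(c["tool_from_camera"]); R=Ro.from_euler('xyz',st["ee_rot"]).as_matrix()
        return R@T[:3,:3], R@T[:3,3]+np.array(st["eef_pos"])
    o=np.array(c["orientation"],float)
    R=o if o.shape==(3,3) else Ro.from_euler('xyz',o).as_matrix()
    return R,np.array(c["origin"],float)
def rays(name,uv,st=None):
    c,K,d=intr(name); R,o=campose(name,st)
    p=cv2.undistortPoints(np.array(uv,float).reshape(-1,1,2),K,d).reshape(-1,2)
    return o,(R@np.c_[p[:,0],-p[:,1],-np.ones(len(p))].T).T
def onz(name,uv,z,st=None):
    o,r=rays(name,uv,st); return o+r*((z-o[2])/r[:,2])[:,None]
def depthpts(name,uv,dep,st=None):
    o,r=rays(name,uv,st); uv=np.array(uv).astype(int); return o+r*dep[uv[:,1],uv[:,0]][:,None]
def proj(name,P,st=None):
    c,K,d=intr(name); R,o=campose(name,st); q=(np.array(P,float)-o)@R
    q=q*[1,-1,-1]; return cv2.projectPoints(q.reshape(-1,1,3),np.zeros(3),np.zeros(3),K,d)[0].reshape(-1,2)
E
python3 - <<'E'
from h import *
st=read_state(); print(st)
for n in("scene","top","wrist"):
    s=read_state(); p,d=snapshot(n); np.savez(f"pics/{n}0.npz",p=p,d=d); cv2.imwrite(f"pics/{n}0.png",p[...,::-1]); print(n,camera_model(n))
E
```

```text
pics
{'time_s': 0.0, 'qpos': array([ 9.64686159e-01,  3.81202270e-01,  1.29828463e+00, -3.30570617e-06,
        1.46360283e+00, -2.15304793e-01]), 'joint_velocities': array([-1.13355190e-03, -5.60932815e-04, -6.80035205e-05,  5.88201944e-05,
        2.72542225e-04, -1.04523160e-04]), 'effort': array([ 1.13022134e-04, -4.48456764e+01, -2.31279856e+01, -3.08063127e-04,
        4.70414801e-03, -1.20161869e-05]), 'eef_pos': array([209.48933779, 508.48789571, 404.10017127]), 'ee_rot': array([-1.57047969e+00,  1.46321136e-03,  1.17999154e+00]), 'force': array([-0.42748421,  0.01326708, -0.41720751]), 'ft_torque': array([ 0.01300737, -0.00297188,  0.00020756]), 'finger_gap': 85.04922501997511}
scene {'vertical_fov': 52.4012600633794, 'cx': 274.9770519252821, 'cy': 214.36552400272177, 'dist': array([-0.05416876,  0.        ,  0.        ,  0.        ,  0.        ]), 'origin': array([1213.52453126,  219.24945101,  550.65576367]), 'orientation': array([1.02609805, 0.0246512 , 1.94843593])}
top {'vertical_fov': 55.77346401170173, 'cx': 278.9444264374716, 'cy': 206.06022808336635, 'dist': array([-0.03607452,  0.        ,  0.        ,  0.        ,  0.        ]), 'origin': array([492.0875891 , -34.93307423, 758.97160525]), 'orientation': array([ 0.14975604, -0.03045532, -1.59797973])}
wrist {'vertical_fov': 69.3490028328385, 'cx': 283.95275199273686, 'cy': 213.47496425789242, 'dist': array([-0.02120508,  0.        ,  0.        ,  0.        ,  0.        ]), 'tool_from_camera': array([[ 9.99999917e-01,  3.84809452e-04, -1.31872018e-04,
        -1.07887674e+00],
       [-2.41869011e-04,  3.01830637e-01, -9.53361531e-01,
         3.07435456e+01],
       [-3.27059513e-04,  9.53361484e-01,  3.01830705e-01,
         7.73408254e+01],
       [ 0.00000000e+00,  0.00000000e+00,  0.00000000e+00,
         1.00000000e+00]])}
```

Run:
```python
import cv2,numpy as np
a=cv2.imread("pics/top0.png");b=cv2.imread("pics/scene0.png")
s=cv2.resize(np.vstack([a,b]),None,fx=.71,fy=.71)
cv2.imwrite("pics/both0.png",s); print(s.shape)
```

```text
(596, 398, 3)
```

View pics/top0.png

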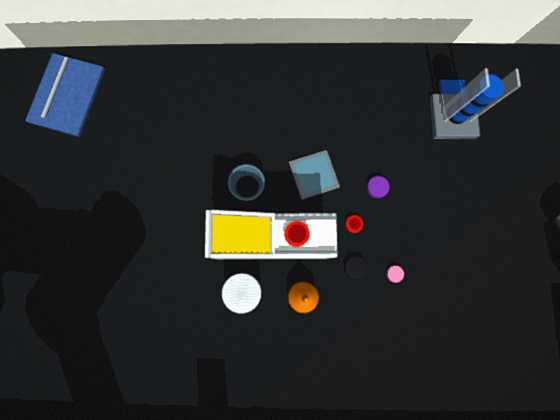

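View pics/scene0.png

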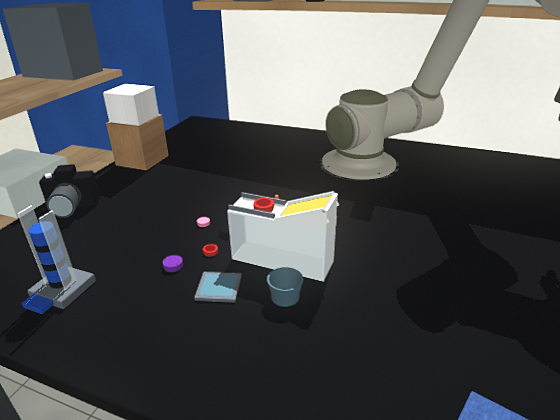

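The top view shows two red discs: the larger at (297,233), in the gutter, and a smaller one at (354,223), on the shelf. Purple is at (378,187), pink at (396,273) and black at (355,266). The larger red disc on the ledge fits the description. Next I'll measure the box and both discs and confirm with a crop.

Run:
```python
from h import *
z=np.load("pics/top0.npz");p,d=z["p"],z["d"]; hsv=cv2.cvtColor(p,cv2.COLOR_RGB2HSV)
def mask(lo,hi): return cv2.inRange(hsv,np.array(lo),np.array(hi))
red=mask((0,120,60),(6,255,255))|mask((174,120,60),(179,255,255))
n,l,s,c=cv2.connectedComponentsWithStats(red)
for i in range(1,n):
    if s[i,4]>60:
        cs,_=cv2.findContours((l==i).astype(np.uint8),0,1); (u,v),r=cv2.minEnclosingCircle(cs[0])
        zz=depthpts("top",[[u,v]],d)[0]; P=onz("top",[[u,v],[u+r,v]],134 if zz[2]>90 else zz[2]); print("red",(u,v),s[i,4],zz.round(1),P[0].round(1),"dia",2*np.linalg.norm(P[1]-P[0]))
y=mask((22,120,80),(34,255,255)); ys,xs=np.nonzero(y); k=d[ys,xs]>0
P=depthpts("top",np.c_[xs,ys][k],d); c0=P.mean(0);U,S,V=np.linalg.svd(P-c0,full_matrices=False)
nrm=V[2]*np.sign(V[2,2]); print("flap c",c0.round(1),"n",nrm.round(3),"tilt",np.arccos(nrm[2]),"up-dir yaw",np.arctan2(-nrm[1],-nrm[0]))
# all box pts by height
vv,uu=np.mgrid[195:275,195:350]; uv=np.c_[uu.ravel(),vv.ravel()]; k=d[uv[:,1],uv[:,0]]>0
Q=depthpts("top",uv[k],d); Q=Q[Q[:,2]>110]
rect=cv2.minAreaRect(Q[:,:2].astype(np.float32)); print("box rect",rect, cv2.boxPoints(rect).round(1).tolist())
L=Q[abs(Q[:,2]-120)<4]; print("ledge",np.median(L,0),L.min(0),L.max(0))
cv2.imwrite("pics/crop.png",cv2.resize(p[190:280,195:400,::-1],None,fx=3.8,fy=3.8,interpolation=cv2.INTER_CUBIC))
```

```text
red (354.04998779296875, 223.8249969482422) 275 [ 566.9 -203.3   10.2] [ 566.9 -203.3   10.2] dia 36.21338026625768
red (296.5, 233.5) 516 [541.4 -83.  134.6] [541.4 -83.1 134. ] dia 41.13538135362926
flap c [542.4   4.8 140.6] n [ 0.012 -0.406  0.914] tilt 0.41823866876763655 up-dir yaw 1.5993995458950823
box rect ((540.4777221679688, -45.99964141845703), (203.06655883789062, 70.14268493652344), 88.75017547607422) [[503.20001220703125, -146.6999969482422], [573.2999877929688, -148.3000030517578], [577.7999877929688, 54.70000076293945], [507.6000061035156, 56.29999923706055]]
ledge [ 537.86275048 -103.6844423   119.70216009] [ 503.47867689 -147.6402625   116.08250156] [575.24942209  51.91229501 123.99719902]
```

View pics/crop.png

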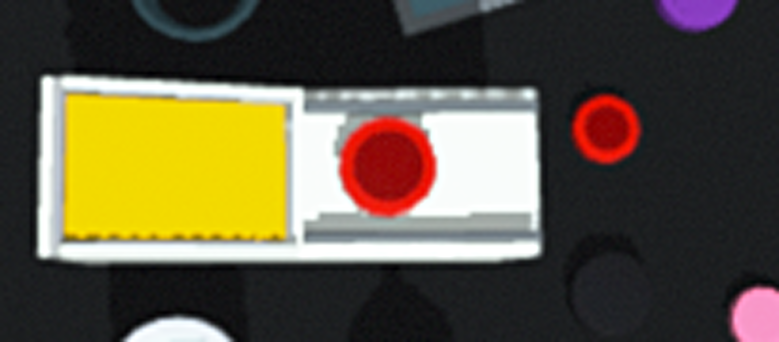

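The crop confirms it: the large red cap is in the gutter (41 mm across, top at z 134), and the other red disc is 36 mm and lies on the shelf. The lip is near (540.5, -44), posting yaw is about 1.55, and the cap is at box y of about -39. I'll move above it, with the jaw axis along the box.

servo_tool([
  [[0,0,0],-0.185],
  [[0,0,0],-0.184],
  [[-4.7,0,-2.85],0],
  [[-4.7,0,-2.85],0],
  [[-4.7,0,-2.85],0],
  [[-4.7,0,-2.85],0],
  [[-4.7,0,-2.85],0],
  [[-4.7,0,-2.85],0],
  [[-4.7,0,-2.85],0],
  [[-4.7,0,-2.85],0],
], jaw=-1)

```text
time_s: 1.4
eef_pos: [429.8, 125.9, 404.7]
ee_rot: [-1.571, -0.0, 1.549]
force: [0.5, 0.4, 1.2]
finger_gap: 85.7
```

servo_tool([
  [[-4.7,0,-2.85],0],
  [[-4.7,0,-2.85],0],
  [[-4.7,0,-2.85],0],
  [[-4.7,0,-2.85],0],
  [[0,0,0],0],
  [[0,0,0],0],
  [[0,0,0],0],
  [[0,0,0],0],
  [[0,0,0],0],
  [[0,0,0],0],
])

```text
time_s: 2.65
eef_pos: [539.0, -62.5, 404.8]
ee_rot: [-1.571, 0.0, 1.549]
force: [-0.9, 0.3, -0.9]
finger_gap: 85.4
```

```bash
cat > look.py <<'E'
from h import *
import sys
t=sys.argv[1]
st=read_state(); p,d=snapshot("wrist"); np.savez(f"pics/{t}.npz",p=p,d=d); cv2.imwrite(f"pics/{t}.png",p[...,::-1])
print(st["time_s"],st["eef_pos"],st["ee_rot"],st["force"],st["finger_gap"])
hsv=cv2.cvtColor(p,cv2.COLOR_RGB2HSV); m=lambda lo,hi: cv2.inRange(hsv,np.array(lo),np.array(hi))
red=m((0,120,50),(6,255,255))|m((174,120,50),(179,255,255))
n,l,s,c=cv2.connectedComponentsWithStats(red)
for i in range(1,n):
    if s[i,4]>300:
        cs,_=cv2.findContours((l==i).astype(np.uint8),0,1); (u,v),r=cv2.minEnclosingCircle(cs[0]); print("red",u,v,s[i,4],onz("wrist",[[u,v]],134,st).round(1))
ys,xs=np.nonzero(m((22,120,50),(34,255,255))); k=d[ys,xs]>0
P=depthpts("wrist",np.c_[xs,ys][k],d,st); P=P[P[:,2]>100]
if len(P)>50:
    n_=np.linalg.svd(P-P.mean(0),full_matrices=False)[2][2]; n_*=np.sign(n_[2]); print("flap",P.mean(0).round(1),n_.round(3),"yaw",np.arctan2(-n_[1],-n_[0]),"tilt",np.arccos(n_[2]),"ymin/max",np.percentile(P[:,1],[1,99]))
E
python3 look.py w1
```

```text
2.65 [539.04322138 -62.54173458 404.83716323] [-1.57089765e+00  6.25300975e-05  1.54937648e+00] [-0.91449526  0.29467223 -0.93906726] 85.39832360856796
red 259.90606689453125 215.59115600585938 1865 [[538.8 -83.5 134. ]]
red 172.28260803222656 207.0 648 [[ 529.7 -155.6  134. ]]
flap [539.3   5.4 142.3] [-0.009 -0.396  0.918] yaw 1.548242367067791 tilt 0.4071949181408032 ymin/max [-40.13257233  45.47714946]
```

View pics/w1.png

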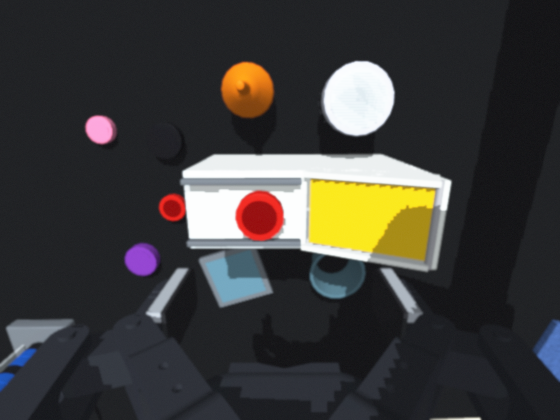

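The wrist view agrees: cap at (260,216), flap to its right, finger tips near (183,272) and (386,272), and flap yaw equal to tool yaw. I'll measure the finger tips relative to the tool.

Run:
```python
from h import *
z=np.load("pics/w1.npz");d=z["d"]; st=read_state()
R=Ro.from_euler('xyz',st["ee_rot"]).as_matrix(); t=np.array(st["eef_pos"])
vv,uu=np.mgrid[255:345,110:450]; uv=np.c_[uu.ravel(),vv.ravel()]; k=(d[uv[:,1],uv[:,0]]>0); uv=uv[k]
P=(depthpts("wrist",uv,d,st)-t)@R
m=(abs(P[:,2])<30)&(P[:,1]>100)&(P[:,1]<185)&(abs(P[:,0])<80)
for s in(-1,1):
    Q=P[m&(s*P[:,0]>0)]; print(len(Q),Q.min(0).round(1),Q.max(0).round(1))
    T=Q[Q[:,1]>Q[:,1].max()-6]; print(" tip",T.min(0).round(1),T.max(0).round(1))
    for a in range(110,180,10):
        T=Q[abs(Q[:,1]-a)<5]
        if len(T): print(a,T.min(0).round(1),T.max(0).round(1))
```

```text
4104 [-61.6 100.  -11.1] [-31.  160.4  18.5]
 tip [-50.  154.5 -10.6] [-43.1 160.4  12. ]
110 [-59.5 105.    6.6] [-37.4 115.   15. ]
120 [-61.6 115.    0.2] [-43.1 125.   15.2]
130 [-57.8 125.  -10.3] [-42.9 135.   12.5]
140 [-57.4 135.  -10.6] [-43.  145.   12.3]
150 [-57.7 145.  -11.1] [-43.  155.   12.2]
160 [-50.  155.  -10.3] [-43.1 160.4  11.7]
3933 [ 29.  100.  -11.1] [ 55.6 160.4  18.5]
 tip [ 41.3 154.4 -11.1] [ 48.5 160.4  12. ]
110 [ 36.  105.1  11.4] [ 53.8 114.9  15. ]
120 [ 41.2 115.   -0.3] [ 55.3 125.   14.8]
130 [ 40.9 125.  -10.7] [ 55.5 135.   12.5]
140 [ 41.2 135.  -10.9] [ 55.6 144.9  12.3]
150 [ 41.1 145.  -10.7] [ 55.4 155.   12.2]
160 [ 41.3 155.  -11.1] [ 47.  160.4  11.7]
```

The tip is 160.4 mm ahead when fully open, and the pad inner faces are at about ±42.5. I'll step 4 mm back and descend to just above the cap's top height, then check.

servo_tool([
  [[-0.4,0,-0.1],0],
  [[0,3,0],0],
  [[0,3,0],0],
  [[0,2.5,0],0],
  [[0,1.5,0],0],
  [[0,0.8,0],0],
  [[0,0,0],0],
  [[0,0,0],0],
  [[0,0,0],0],
  [[0,0,0],0],
])

```text
time_s: 3.95
eef_pos: [540.0, -66.8, 297.1]
ee_rot: [-1.571, 0.0, 1.549]
force: [0.6, -0.2, 0.3]
finger_gap: 85.5
```

```bash
python3 look.py w2
python3 - <<'E'
from h import *
p,d=snapshot("scene"); cv2.imwrite("pics/s2.png",cv2.resize(p[120:310,170:390,::-1],None,fx=3,fy=3,interpolation=cv2.INTER_CUBIC))
E
```

```text
3.95 [540.03024652 -66.82256666 297.08215055] [-1.57143917e+00  2.34020849e-04  1.54904015e+00] [ 0.57384478 -0.16732796  0.29051372] 85.5084992159897
red 251.02113342285156 277.5906066894531 5306 [[537.  -83.9 134. ]]
flap [533.6   6.7 143.2] [-0.002 -0.399  0.917] yaw 1.5651198145197684 tilt 0.41036476704941016 ymin/max [-40.58443144  45.21778217]
```

View pics/w2.png

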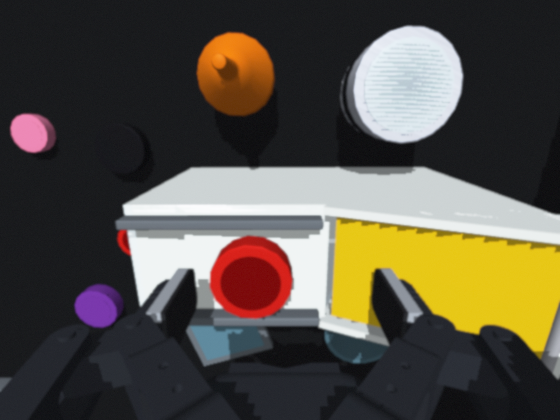

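View pics/s2.png

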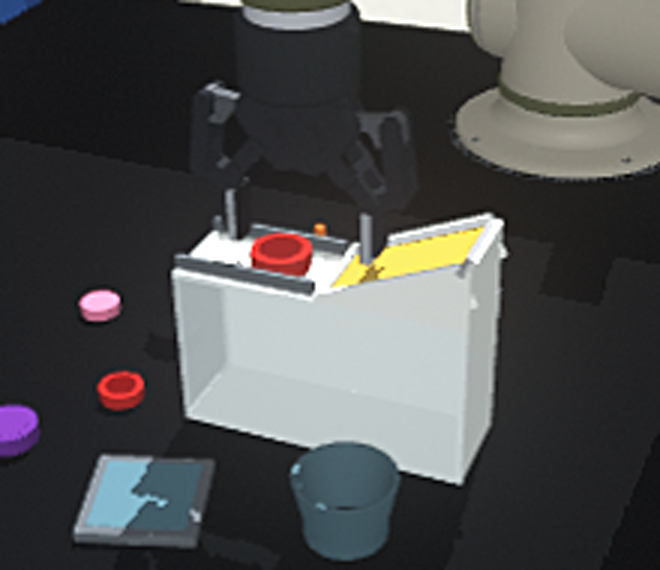

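Both views agree: the rear finger is over the gutter behind the cap (edge at pixel 194, cap edge at 211), and the front finger is over the flap. Next I'll lower the tips to about z 125, which presses the flap, and begin the push.

servo_tool([
  [[0,0.6,0.1],0],
  [[0,0.6,0],0],
  [[0,0,0],0],
  [[0.4,0,0],0],
  [[0.4,0,0],0],
  [[0.4,0,0],0],
  [[0.4,0,0],0],
  [[0.4,0,0],0],
  [[0.4,0,0],0],
  [[0,0,0],0],
])

```text
time_s: 5.3
eef_pos: [539.6, -42.5, 284.8]
ee_rot: [-1.571, -0.0, 1.549]
force: [-0.7, -0.1, 1.6]
finger_gap: 85.4
```

```bash
python3 look.py w3
python3 - <<'E'
from h import *
p,d=snapshot("scene"); cv2.imwrite("pics/s3.png",cv2.resize(p[120:310,170:390,::-1],None,fx=3,fy=3,interpolation=cv2.INTER_CUBIC))
E
```

```text
5.3 [539.5911497  -42.48217395 284.78546165] [-1.57094777e+00 -2.23970279e-04  1.54931460e+00] [-0.66869106 -0.1000555   1.59201016] 85.36936277085758
red 236.53619384765625 289.8371887207031 6351 [[535.6 -64.7 134. ]]
flap [534.   16.2 134.1] [-0.019 -0.656  0.755] yaw 1.541880061463559 tilt 0.7156352312492336 ymin/max [-22.4043895   46.25094616]
```

View pics/s3.png

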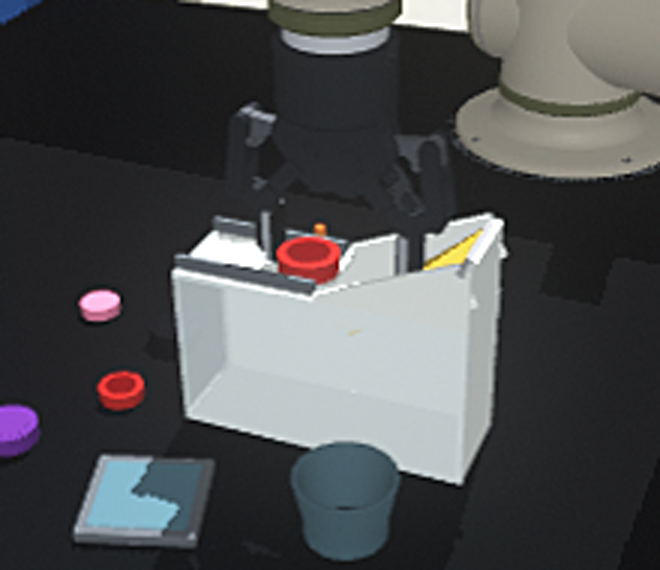

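The flap is open about 0.3 rad and the cap's centre is about 20 mm before the lip, touching the rear finger. I'll continue the push to just past the lip.

servo_tool([
  [[0.3,0,0],0],
  [[0.3,0,0],0],
  [[0.3,0,0],0],
  [[0.3,0,0],0],
  [[0.3,0,0],0],
  [[0.3,0,0],0],
  [[0.3,0,0],0],
  [[0.3,0,0],0],
  [[0.3,0,0],0],
  [[0,0,0],0],
])

```text
time_s: 6.65
eef_pos: [540.2, -15.7, 284.7]
ee_rot: [-1.571, 0.0, 1.549]
force: [-0.5, -5.0, -0.4]
finger_gap: 85.5
```

```bash
python3 look.py w4
python3 - <<'E'
from h import *
p,d=snapshot("scene"); cv2.imwrite("pics/s4.png",cv2.resize(p[120:310,170:390,::-1],None,fx=3,fy=3,interpolation=cv2.INTER_CUBIC))
E
```

```text
6.65 [540.16518745 -15.70616138 284.68965527] [-1.57072136e+00  1.72282476e-04  1.54921698e+00] [-0.53097196 -5.00110453 -0.43572206] 85.54126545129353
red 257.5 261.0 2024 [[521.9 -27.8 134. ]]
flap [532.3  39.3 136.1] [-0.049 -0.957  0.287] yaw 1.5193772803108547 tilt 1.2797822206337817 ymin/max [25.92861234 46.9684615 ]
```

View pics/s4.png

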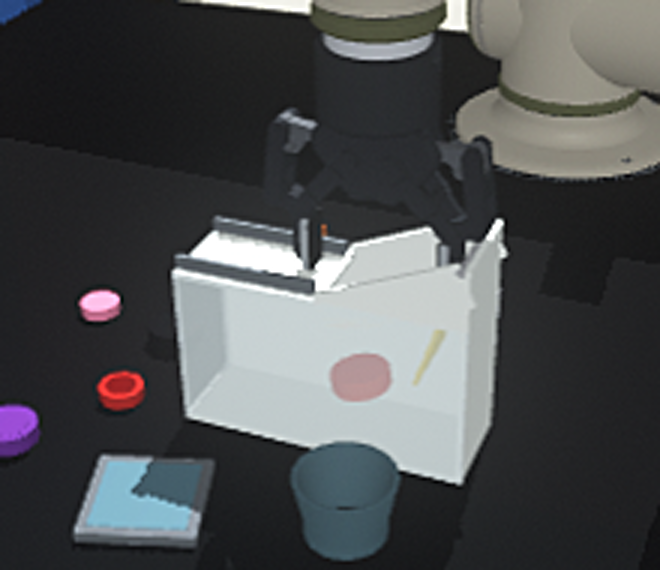

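The cap is in the box, seen through the clear side. I'll draw back and up so the flap shuts.

servo_tool([
  [[-0.7,0,0],0],
  [[-0.7,0,0],0],
  [[-0.6,0,0],0],
  [[0,-1,0],0],
  [[0,-1,0],0],
  [[0,-2,0],0],
  [[0,-4,0],0],
  [[0,-4,0],0],
  [[0,0,0],0],
  [[0,0,0],0],
])

```text
time_s: 8.0
eef_pos: [539.4, -35.5, 404.4]
ee_rot: [-1.57, -0.0, 1.549]
force: [-0.3, 0.0, 0.1]
finger_gap: 85.6
```

```bash
python3 look.py w5
python3 - <<'E'
from h import *
p,d=snapshot("scene"); cv2.imwrite("pics/s5.png",cv2.resize(p[120:310,170:390,::-1],None,fx=3,fy=3,interpolation=cv2.INTER_CUBIC))
E
```

```text
8.0 [539.44842767 -35.49357585 404.42205076] [-1.57002238e+00 -4.31965178e-04  1.54933947e+00] [-0.29107581  0.02636838  0.09003556] 85.55565558442179
red 149.8541717529297 208.03125 425 [[ 530.3 -147.   134. ]]
flap [539.3   5.5 142.3] [-0.008 -0.397  0.918] yaw 1.5495581655757977 tilt 0.4085425258766047 ymin/max [-40.22059985  45.39322673]
```

View pics/s5.png

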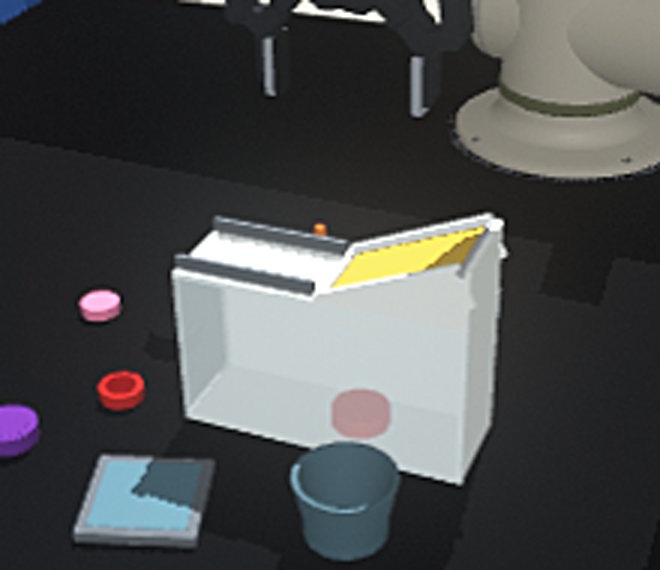

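The cap lies on the box floor at crop pixel (361,413). The flap is shut (tilt 0.409, as before), the gripper is clear and the neighbours look unmoved, so I'm handing in.

```bash
python3 -c "
from workcell import *
print(close_job())"
```

```text
the job is handed in; nothing more can be done
None
```

I posted the red cap into the return box and handed the job in at about 8 s of the 38 s allowed. No verdict is reported.

**What I did:** With the jaws fully open along the box, the front finger pressed the flap open to about 0.3 rad while the cap was still about 20 mm before the lip. The rear finger then pushed the cap over the lip, with the flap at about 0.87 rad by the end. I drew back 20 mm and lifted clear.

**Last checks:**
- **Cap:** it lies on the box floor, seen through the clear side. I judged that from the picture only and did not measure its position or speed.
- **Flap:** shut, with its tilt at 0.409 rad against 0.407 rad before the push.
- **Gripper:** clear of everything, with the force reading near 0 N. The highest force I read was about 5 N, in +y, at the end of the push.
- **Bystanders:** the hood, filter and blower tip look unmoved in the final picture. I did not measure them, and I did not view the lens after the move.

**Disagreement:** the cameras put the cap's x up to 6 mm apart (541 mm in the top view, 536 to 539 mm in the wrist view). That was within the clearance of about 14 mm each side of the finger in the gutter, so it did not matter.

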